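# Weigh out printing blocks on the spring scale

## Robot

A 7-joint arm with a two-finger parallel gripper is mounted at the origin on a cart in front of the work surface, level with it; the furniture and walls round the work are solid. World frame = base frame: x ahead of the robot, y to its left, z up, the work surface at z = 0. Lengths are in m, angles in rad, forces in N, time in s.
With the tool pointing down it reaches from about 0.4 to 0.85 m from the base axis. Payload 10.4 kg.
Tool frame: the origin (TCP) lies at the very end of the fingers, on their centre line; the grasp point (between the pads) lies 19 mm behind it (r.pinch_z is the distance from the TCP to the grasp point, in m); z points along the fingers, y is the line along which they close (so a half turn about z gives the same grasp; the last joint's range is limited). The gripper opens to 87 mm and grips with 3 to 60 N. Pads are 19 mm wide; open, the fingers measure 117 mm over their backs; the gripper's body (75 mm by 190 mm) begins 51 mm behind the grasp point.
Start: joints at [-1.249, 0.332, -0.065, 1.46, 0.022, 1.35, -0.088], TCP at [0.211, 0.588, 0.223] pointing down, gripper open.
Joint ranges: [-2.6, 2.6], [-0.5, 2.12], [-1.47, 1.34], [0.16, 2.42], [-1.27, 4.41], [0.06, 2.06], [-2.6, 2.6]. Speed limits (rad/s): [2.22, 2.22, 2.79, 2.79, 3.14, 3.14, 3.14].

## Interface

Orientations are given as a unit quaternion [x, y, z, w].
In Python, from bench import sensors, vision, r gives the robot as it stands.
- The arm moves only by the shell command python3 -m crank 'ROWS' [OPENING] [FORCE]. ROWS is JSON, a list of rows, each a list of 2 entries, a list of its own where there are three numbers: the shift along the tool's x, y, z normalised to -1 to 1, where 1 is 3 cm, then the turn about the tool's z normalised to -1 to 1, where 1 is 8 degrees. A call has 1 to 12 rows; each row shifts and turns the commanded pose from where the row before left it, along the tool's axes as they then stand; what a row does not reach is not made up. A row lasts 1/8 s, in which the tool goes at most 62.5 mm and 10.7 degrees, less where a joint would pass 70% of its speed; a pose out of reach is approached as far as the arm can. A call with a number of a shift or a turn outside -1 to 1 is refused whole. A call with a gripper value outside its range is refused whole. OPENING is the opening, from 0 (shut) to 1 (fully open), set as the call begins (- or left out, the last holds). The fingers move at their own pace and stop on an object; FORCE is the grip in N (left out, the last holds). Time passes only in rows, so rows that do not move let the fingers close. It gives the time, the measured TCP pose, the force, the opening and the grip force at its end, in the units of the state.
- sensors.read_state(): the state, without advancing time (a new reading comes with each control period).
- vision.camera(name): name is "scene" or "top" or "wrist"; returns the picture (384x512x3 uint8, red, green, blue); there is no depth.
- vision.camera_model(name): a dict with "vertical_fov" (degrees; the focal length in pixels is half the picture's height over the tangent of half this angle, whatever the lens; pixels are square), "cx", "cy" (the principal point, pixels), "camera_from_world" (4x4, takes a point from world to camera coordinates); the wrist camera has in their place "hand_eye" (4x4, takes a point from camera to tool coordinates, whose origin is the TCP and whose axes are the flange's). Camera axes: x right, y down, z forward; pixel columns grow to the right and rows downward; lengths in m; the calibration is good to about 2 mm. A picture is of the moment at which its call begins: read the wrist's pose just before it. camera_model takes no time and is no camera call.
- r.close_job(): hands the job in; it is judged then, once.
The state is a dict: "time": time; "joint_positions": joint angles; "joint_vel": joint speeds; "joint_torque": joint torques, N m; "ee_pos": TCP position; "eef_rot": TCP orientation; "ft_force": force on the tool from outside, world axes, zero at the start; "torque": the same for the moment, N m; "width": finger opening in m; "grip_force": force on a finger pad.
Only numpy, scipy, OpenCV 4.12 (cv2) and the standard library are available. Lean on these libraries where they do the work, as an engineer would, in place of code of your own. Each camera call takes 0.05 s, during which the arm holds its last target. There are 200 camera calls.

## Task

Weigh out a batch of the square printing blocks: lay them in the pan of the spring scale one at a time, letting go of each so that the pan settles, until the pan's pointer stands on the dark band of the gauge plate. Add no more after that; leave the remaining square block on the table; the long block is not part of the batch.

Things in the scene. Friction and masses are not known exactly. Their poses are not given: they have to be found in the camera images.
- pan_mid (a point): Middle of the pan floor's upper face; pan 130 mm (x) by 180 mm (y), lip 5 mm, z up. It rides level on a damped spring: this point is 95 mm above the table when empty, lowest 40 mm. Pointer on the far (+x) edge, 55 mm above the floor, before a fixed gauge plate (95 mm off, top 183 mm above table). Dark band 14 mm tall, middle 120 mm above table: pointer is on it while this point is 58 to 72 mm above table.
- block_a_mid (a point): Square printing block, 50 x 50 mm, wooden body 26 mm high (thin brass relief above it, to 31 mm), about 0.10 kg, relief up. Three alike, any will do; the 45 x 90 mm long block in the same row is not one. Point: the block's centre, 13 mm above its underside; x, y parallel to its sides, z up. Each block laid in the pan sinks it 13.5 to 16.5 mm; there is room for blocks 45 mm either side of the pan's middle along its y.
- block_b_mid (a point): Square printing block, 50 x 50 mm, wooden body 26 mm high (thin brass relief above it, to 31 mm), about 0.10 kg, relief up. Three alike, any will do; the 45 x 90 mm long block in the same row is not one. Point: the block's centre, 13 mm above its underside; x, y parallel to its sides, z up. Each block laid in the pan sinks it 13.5 to 16.5 mm; there is room for blocks 45 mm either side of the pan's middle along its y.
- block_c_mid (a point): Square printing block, 50 x 50 mm, wooden body 26 mm high (thin brass relief above it, to 31 mm), about 0.10 kg, relief up. Three alike, any will do; the 45 x 90 mm long block in the same row is not one. Point: the block's centre, 13 mm above its underside; x, y parallel to its sides, z up. Each block laid in the pan sinks it 13.5 to 16.5 mm; there is room for blocks 45 mm either side of the pan's middle along its y.

How it is judged:
On the way:
1. one square block lies in the pan, let go, and the pan has settled under it (10 to 20 mm lower than empty) (height (world z) of pan_mid between 0.075 and 0.085 m and ((horizontal distance between block_a_mid and pan_mid below 0.08 m and z of block_a_mid in the frame of pan_mid between 0 and 0.06 m) or (horizontal distance between block_b_mid and pan_mid below 0.08 m and z of block_b_mid in the frame of pan_mid between 0 and 0.06 m) or (horizontal distance between block_c_mid and pan_mid below 0.08 m and z of block_c_mid in the frame of pan_mid between 0 and 0.06 m)) and contact force between the fingers and anything else below 0.5 N), for 0.3 s.
At the end, for the whole second after the job is handed in: The pointer stands on the dark band (pan floor 58 to 72 mm above the table) with just two of the square blocks lying in the pan (centres within 80 mm of the pan's centre on plan); the third square block is on the table (its centre below 40 mm) (height (world z) of pan_mid between 0.058 and 0.072 m and ((horizontal distance between each of block_b_mid, block_c_mid and pan_mid below 0.08 m and z of block_b_mid in the frame of pan_mid between 0 and 0.06 m and z of block_c_mid in the frame of pan_mid between 0 and 0.06 m and height (world z) of block_a_mid below 0.04 m) or (horizontal distance between each of block_a_mid, block_c_mid and pan_mid below 0.08 m and z of block_a_mid in the frame of pan_mid between 0 and 0.06 m and z of block_c_mid in the frame of pan_mid between 0 and 0.06 m and height (world z) of block_b_mid below 0.04 m) or (horizontal distance between each of block_a_mid, block_b_mid and pan_mid below 0.08 m and z of block_a_mid in the frame of pan_mid between 0 and 0.06 m and z of block_b_mid in the frame of pan_mid between 0 and 0.06 m and height (world z) of block_c_mid below 0.04 m))); the robot touches nothing.
It fails at once if all three square blocks lie in the pan (horizontal distance between each of block_a_mid, block_b_mid, block_c_mid and pan_mid below 0.08 m and z of block_a_mid in the frame of pan_mid between 0 and 0.06 m and z of block_b_mid in the frame of pan_mid between 0 and 0.06 m and z of block_c_mid in the frame of pan_mid between 0 and 0.06 m).
It also fails if it takes over 51 s, if anything falls off the work surface, if the arm or the gripper's body presses on something with over 40 N, if the wrist force passes 120 N, or if a joint passes its speed limit or range.

## Working session

There is one attempt and no reset: what is moved stays moved. The work goes in short steps, Python scripts to look and compute and a shell command to move; the robot and the scene stay as the last step left them, time stands still between calls to the robot, and variables do not carry over. Pictures are saved under pics/ and viewed, at most 10 in all, crops included, and the job is handed in when it is done.

```bash
mkdir -p pics; ls; python3 - <<'E'
from bench import sensors, vision, r
import cv2, numpy as np
np.set_printoptions(precision=4,suppress=True)
s=sensors.read_state();print(s)
ims=[]
for n in("top","scene"):
    im=vision.camera(n);np.save(f'{n}.npy',im);cv2.imwrite(f'pics/{n}0.png',im[:,:,::-1]);m=vision.camera_model(n);print(n,m)
print(vision.camera_model("wrist"))
E
```

```text
pics
{'time': 0.0, 'joint_positions': array([-1.2486,  0.3329, -0.0647,  1.461 ,  0.0216,  1.3499, -0.0885]), 'joint_vel': array([ 0.002 , -0.0015,  0.0005, -0.0006, -0.0007, -0.0007,  0.0006]), 'joint_torque': array([  0.0015, -62.3245,   0.0258, -38.9903,  -0.0612,   0.0396,
         0.0002]), 'ee_pos': array([0.2111, 0.5878, 0.2217]), 'eef_rot': array([ 0.1715,  0.9852, -0.0007, -0.0001]), 'ft_force': array([-0.526 ,  0.7444, -0.8894]), 'torque': array([0.0149, 0.0269, 0.014 ]), 'grip_force': 0.0, 'width': 0.0866644124729588}
top {'vertical_fov': 43.949428914974334, 'cx': 254.09117741488532, 'cy': 201.707241422173, 'camera_from_world': array([[-0.0048, -1.    ,  0.005 , -0.2563],
       [-0.9943,  0.0042, -0.1061,  0.5469],
       [ 0.1061, -0.0055, -0.9943,  1.1605],
       [ 0.    ,  0.    ,  0.    ,  1.    ]])}
scene {'vertical_fov': 49.59260281165633, 'cx': 253.22494386896838, 'cy': 196.40277924027828, 'camera_from_world': array([[-0.8794, -0.476 , -0.0126,  0.3563],
       [-0.2855,  0.5482, -0.7861,  0.3514],
       [ 0.3811, -0.6876, -0.618 ,  0.5745],
       [ 0.    ,  0.    ,  0.    ,  1.    ]])}
{'vertical_fov': 60.906537795031944, 'cx': 257.7505417476263, 'cy': 190.92739164445754, 'hand_eye': array([[ 0.0001, -0.9574, -0.2887,  0.0806],
       [ 1.    ,  0.0004, -0.0009,  0.0006],
       [ 0.001 , -0.2887,  0.9574, -0.1627],
       [ 0.    ,  0.    ,  0.    ,  1.    ]])}
```

View pics/top0.png

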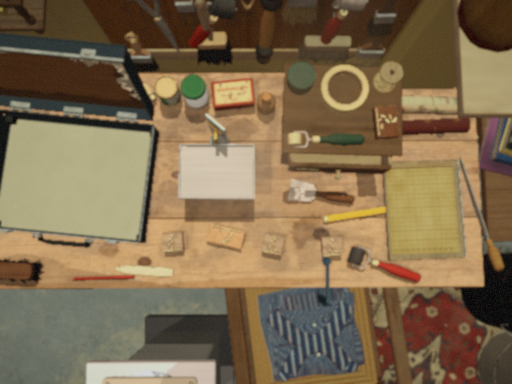

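View pics/scene0.png

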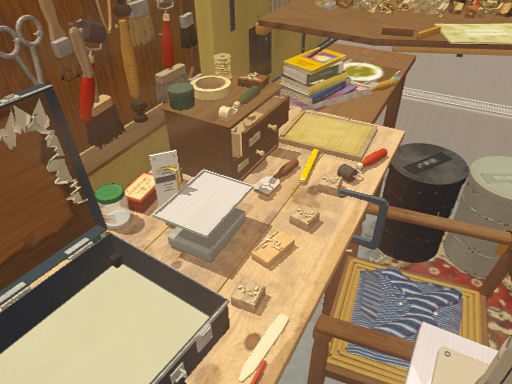

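The top view shows square blocks at about (173,243), (273,245) and (331,247), the last one beside a clamp. The long block is at (227,236) and the white pan at (217,172). The scene view confirms this. I'll use the first two square blocks and measure them now.

```bash
cat > h.py <<'E'
import numpy as np, cv2
from scipy.spatial.transform import Rotation as R
from bench import sensors, vision, r
np.set_printoptions(precision=4,suppress=True)
def cast(name,uv,z,st=None):
    m=vision.camera_model(name);f=192/np.tan(np.radians(m['vertical_fov']/2))
    d=np.array([(uv[0]-m['cx'])/f,(uv[1]-m['cy'])/f,1.])
    if name=='wrist':
        H=m['hand_eye'];Rt=R.from_quat(st['eef_rot']).as_matrix()
        o=st['ee_pos']+Rt@H[:3,3];d=Rt@H[:3,:3]@d
    else:
        M=m['camera_from_world'];o=-M[:3,:3].T@M[:3,3];d=M[:3,:3].T@d
    return o+d*(z-o[2])/d[2]
def proj(name,p):
    m=vision.camera_model(name);f=192/np.tan(np.radians(m['vertical_fov']/2));M=m['camera_from_world']
    c=M[:3,:3]@p+M[:3,3];return f*c[:2]/c[2]+[m['cx'],m['cy']]
def tool(dxyz,st):  # world shift -> tool units
    return R.from_quat(st['eef_rot']).inv().apply(dxyz)/.03
def yaw(st):
    y=R.from_quat(st['eef_rot']).as_matrix()[:,1];return np.degrees(np.arctan2(y[1],y[0]))
E
python3 - <<'E'
from h import *
top=np.load('top.npy');sc=np.load('scene.npy')
for n,p in dict(a=(173,243),l=(227,236),b=(273,245),c=(331,247)).items():
    q=cast('top',p,.03);print(n,q,'scene',proj('scene',q))
# pan: bright low-sat
hsv=cv2.cvtColor(top,cv2.COLOR_RGB2HSV);m=((hsv[...,1]<40)&(hsv[...,2]>150)).astype(np.uint8);m[:, :160]=0;m[:,275:]=0;m[:135]=0;m[220:]=0
c=max(cv2.findContours(m,0,1)[0],key=cv2.contourArea);rc=cv2.minAreaRect(c);print(rc)
print('pan',cast('top',rc[0],.095), [cast('top',p,.1)[:2] for p in cv2.boxPoints(rc)], yaw(sensors.read_state()))
a=cv2.resize(top[140:300,140:380],(800,533),interpolation=cv2.INTER_CUBIC)
cv2.imwrite('pics/crop.png',a[:,:,::-1])
E
```

```text
a [ 0.4437 -0.0575  0.03  ] scene [249.4436 288.6131]
l [ 0.4604 -0.1911  0.03  ] scene [273.447  240.5313]
b [ 0.4376 -0.3051  0.03  ] scene [305.0357 212.2888]
c [ 0.432  -0.4488  0.03  ] scene [329.781  179.6316]
((230.0, 144.5), (1.0, 6.0), 90.0)
pan [ 0.6767 -0.2014  0.095 ] [array([ 0.6768, -0.1944]), array([ 0.6768, -0.2087]), array([ 0.6743, -0.2087]), array([ 0.6744, -0.1944])] 70.2446893408394
```

View pics/crop.png

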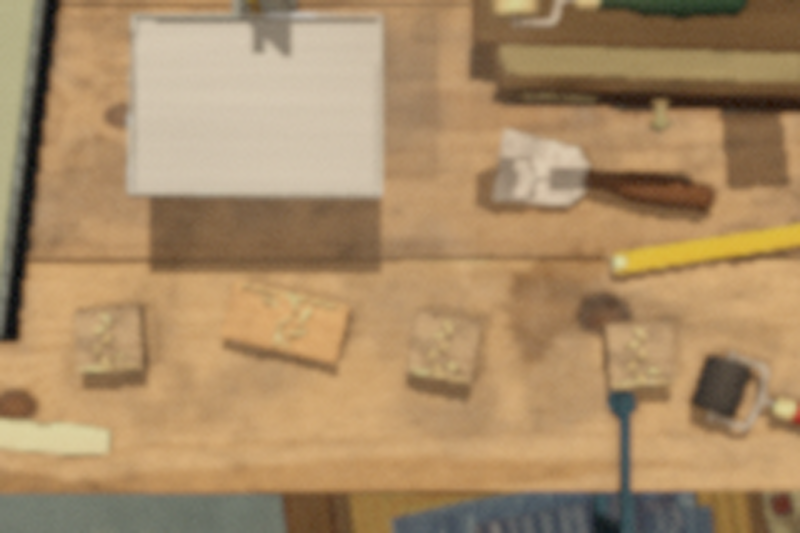

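The crop gives pan corners centred at (256.5,105). Block a's top face is centred at (112,340), tilted about 2.5° CCW. Block b's is at (444,349), tilted about 7° CW. Next I'll convert these to world positions.

```bash
python3 - <<'E'
from h import *
f=lambda q:np.array(q)/3.3333+140-np.array([.35,.35])
for n,cs,z in[('pan',[(133,17),(382,15),(383,195),(128,193)],.1),('a',[(78,308),(143,305),(145,372),(82,375)],.026),('b',[(415,310),(482,318),(472,388),(408,380)],.026),('c',[(606,323),(672,323),(672,390),(608,390)],.026)]:
    P=np.array([cast('top',f(c),z)[:2] for c in cs]);e=P[1]-P[0];g=P[2]-P[3]
    print(n,P.mean(0),'w',np.linalg.norm(e),np.linalg.norm(P[1]-P[2]),'yaw of side from -y',[np.degrees(np.arctan2(v[0],-v[1])) for v in(e,g)])
E
python3 -m crank '[[[0,0,-0.3],-1],[[0,0,0],-1],[[0,0,0],-0.47],[[-1,-1,0],0],[[-1,-1,0],0],[[-1,-1,0],0],[[-1,-1,0],0],[[-1,-1,0],0],[[-1,-1,0],0],[[-0.5,-1,0],0],[[0,-1,0],0]]' 1 20
```

```text
pan [ 0.6118 -0.1699] w 0.17791475041213511 0.12956268143238375 yaw of side from -y [np.float64(0.26154033825142037), np.float64(-0.6932217515482562)]
a [ 0.4472 -0.0574] w 0.048537211472796896 0.04985440076750405 yaw of side from -y [np.float64(2.382896610776597), np.float64(2.4424689346734074)]
b [ 0.4394 -0.3051] w 0.05042796341704791 0.05256807497399598 yaw of side from -y [np.float64(-7.063776094614337), np.float64(-7.358920249714245)]
c [ 0.4331 -0.4507] w 0.04938334364649021 0.04977577472327591 yaw of side from -y [np.float64(-0.264372157182965), np.float64(-0.27647556540032964)]
time: 1.48
ee_pos: [0.4072, 0.3465, 0.231]
eef_rot: [0.001, 1.0, -0.0, -0.0]
ft_force: [0.1, -0.2, 0.2]
width: 0.087
grip_force: 0.0
```

```bash
python3 -m crank '[[[-0.33,-1,0],0],[[-1,-1,0],0],[[0,-1,0],0],[[0,-1,0],0],[[0,-1,0],0],[[0,-1,0],0],[[0,-1,0],0],[[0,-1,0],0],[[0,-1,0],0],[[0,-1,0],0],[[0,-1,0],0],[[0,-1,0],0]]' && python3 -m crank '[[[0,-1,0.6],-0.3],[[0,-0.46,1],0],[[0,0,1],0],[[0,0,1],0],[[0,0,0],0],[[0,0,0],0]]'
python3 - <<'E'
from h import *
s=sensors.read_state();print(s['ee_pos'],yaw(s))
im=vision.camera('wrist');cv2.imwrite('pics/w1.png',im[:,:,::-1])
E
```

```text
time: 2.98
ee_pos: [0.4459, -0.0127, 0.2313]
eef_rot: [-0.0, 1.0, 0.0, -0.0]
ft_force: [0.6, -0.0, 0.3]
width: 0.087
grip_force: 0.0
time: 3.72
ee_pos: [0.4473, -0.0555, 0.1245]
eef_rot: [-0.021, 1.0, 0.0, 0.0]
ft_force: [-0.3, -0.0, -0.5]
width: 0.087
grip_force: 0.0
[ 0.4473 -0.0555  0.1245] 92.40509995504507
```

View pics/w1.png

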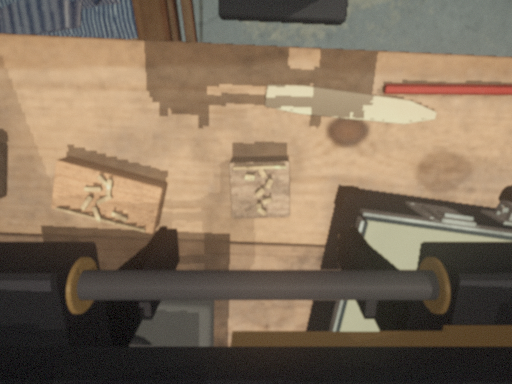

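The wrist view shows block a's top face centred at (260,192), with the case's near rim corner at about (365,212), which looks close. I'll triangulate that corner to check clearance.

```bash
python3 - <<'E'
from h import *
s=sensors.read_state()
print('a',cast('wrist',(260.5,192),.026,s), [cast('wrist',p,.026,s)[:2] for p in [(231,168),(289,165),(291,216),(231,218)]])
for z in(0,.03,.05,.07,.09): print(z,'wrist',cast('wrist',(362,212),z,s)[:2],'top',cast('top',(143.5,240.5),z)[:2],'scene',cast('scene',(228,316),z)[:2])
E
```

```text
a [ 0.4469 -0.0525  0.026 ] [array([ 0.4274, -0.0775]), array([ 0.4229, -0.0303]), array([ 0.4673, -0.0254]), array([ 0.4713, -0.0767])]
0 wrist [0.4705 0.044 ] top [0.451  0.0224] scene [ 0.4602 -0.0056]
0.03 wrist [0.4597 0.0334] top [0.4503 0.0156] scene [0.4477 0.0122]
0.05 wrist [0.4524 0.0263] top [0.4497 0.0111] scene [0.4394 0.0241]
0.07 wrist [0.4452 0.0192] top [0.4492 0.0066] scene [0.431  0.0359]
0.09 wrist [0.438  0.0121] top [0.4487 0.002 ] scene [0.4227 0.0478]
```

The three views give corner estimates that disagree by up to about 15 mm, so the case may be too close for the 190 mm body. I'll grasp block a along x instead (quarter turn) and turn back before placing. First I'll check joint 7.

```bash
python3 - <<'E'
from h import *
print(sensors.read_state()['joint_positions'])
E
python3 -m crank '[[[0,0,0],1],[[0,0,0],1]]' 0.85; python3 - <<'E'
from h import *
s=sensors.read_state();print(s['joint_positions'],yaw(s))
E
```

```text
[-0.4399  0.015   0.4707  2.0466 -0.0081  1.08    1.6475]
time: 4.03
ee_pos: [0.4475, -0.0554, 0.1248]
eef_rot: [0.121, 0.993, 0.0, 0.001]
ft_force: [0.7, -0.4, -0.2]
width: 0.0769
grip_force: 0.0
[-0.4426  0.0146  0.4735  2.0469 -0.0082  1.0797  1.3638] 76.14679681444949
```

```bash
python3 -m crank '[[[0,0,0],1],[[0,0,0],1],[[0,0,0],1],[[0,0,0],1],[[0,0,0],1],[[0,0,0],1],[[0,0,0],1],[[0,0,0],1],[[0,0,0],1],[[0,0,0],0.22],[[0,0,0.6],0],[[0,0,0.6],0]]' 0.85 && python3 -m crank '[[[0,0,0.7],0],[[0,0,0.7],0],[[0,0,0.7],0],[[0,0,0.65],0],[[0,0,0],0],[[0,0,0],0]]' && python3 -m crank '[[[0,0,0],0],[[0,0,0],0],[[0,0,0],0],[[0,0,0],0]]' 0 20;  python3 - <<'E'
from h import *
s=sensors.read_state();print(s['joint_positions'],yaw(s))
E
```

```text
time: 5.52
ee_pos: [0.4474, -0.0554, 0.0879]
eef_rot: [0.69, 0.724, 0.001, 0.0]
ft_force: [-0.1, -0.0, -1.0]
width: 0.0742
grip_force: 0.0
time: 6.28
ee_pos: [0.4475, -0.0555, 0.006]
eef_rot: [0.69, 0.724, 0.0, 0.0]
ft_force: [-0.1, 0.7, 0.2]
width: 0.0738
grip_force: 0.0
time: 6.78
ee_pos: [0.4469, -0.0555, 0.0052]
eef_rot: [0.691, 0.723, 0.0, 0.0]
ft_force: [-1.7, 0.0, 3.8]
width: 0.0498
grip_force: 19.9
[-0.4183  0.2241  0.4783  2.1456 -0.1432  0.8013  0.196 ] 2.6500921874938745
```

```bash
python3 -m crank '[[[0,0,-1],0],[[0,0,-1],0],[[0,0,-1],0],[[0,0,-1],-1],[[0,0,-1],-1],[[0,0,-1],-1],[[0,0,0],-1],[[0,0,0],-1],[[0,0,0],-1],[[0,0,0],-1],[[0,0,0],-1],[[0,0,0],-1]]' && python3 -m crank '[[[0,0,0],-1],[[0,0,0],-0.92],[[0,0,0],0]]';  python3 - <<'E'
from h import *
s=sensors.read_state();print(s['joint_positions'],yaw(s),tool(np.array([.608,-.130,.19])-s['ee_pos'],s))
E
```

```text
time: 8.28
ee_pos: [0.4465, -0.0556, 0.1848]
eef_rot: [0.131, 0.991, 0.0, -0.0]
ft_force: [-0.2, 0.1, -2.1]
width: 0.0499
grip_force: 19.9
time: 8.65
ee_pos: [0.4466, -0.0556, 0.1848]
eef_rot: [0.0, 1.0, 0.0, -0.0]
ft_force: [-0.7, 0.1, -0.6]
width: 0.0501
grip_force: 19.9
[-0.5102 -0.0609  0.5208  1.9749  0.0322  1.22    1.5687] 89.9548368998695 [-5.3822 -2.477  -0.1741]
```

```bash
python3 -m crank '[[[-1,-0.5,0],0],[[-1,-0.5,0],0],[[-1,-0.5,0],0],[[-1,-0.5,0],0],[[-1,-0.48,0],0],[[-0.38,0,0.5],0],[[0,0,0.7],0],[[0,0,0.7],0],[[0,0,0.5],0],[[0,0,0.2],0],[[0,0,0],0],[[0,0,0],0]]'
python3 - <<'E'
from h import *
ims=[vision.camera(n) for n in('scene','wrist')]
sc=cv2.resize(ims[0][120:290,130:330],(560,476),interpolation=cv2.INTER_CUBIC)
cv2.imwrite('pics/p1.png',sc[:,:,::-1])
E
```

```text
time: 10.15
ee_pos: [0.6086, -0.13, 0.1078]
eef_rot: [0.0, 1.0, 0.0, 0.001]
ft_force: [-0.4, -0.5, -0.8]
width: 0.0497
grip_force: 19.9
```

View pics/p1.png

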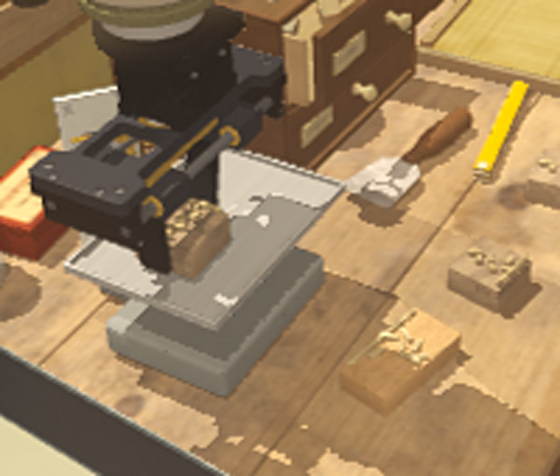

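The block hangs over the near half of the pan, inside the lip. Now I'll lower it and release.

```bash
python3 -m crank '[[[0,0,0.2],0],[[0,0,0.1],0],[[0,0,0],0]]' && python3 -m crank '[[[0,0,0],0],[[0,0,0],0],[[0,0,0],0],[[0,0,-0.5],0],[[0,0,-1],0],[[0,0,-1],0],[[0,0,-1],0],[[0,0,0],0],[[0,0,0],0],[[0,0,0],0],[[0,0,0],0],[[0,0,0],0]]' 0.7
python3 - <<'E'
from h import *
s=sensors.read_state();print(s['ee_pos'])
im=vision.camera('wrist');cv2.imwrite('pics/w2.png',im[:,:,::-1])
im=vision.camera('scene');cv2.imwrite('pics/s2.png',im[:,:,::-1])
E
```

```text
time: 10.62
ee_pos: [0.6079, -0.1298, 0.0976]
eef_rot: [-0.0, 1.0, 0.0, -0.0]
ft_force: [0.6, 0.9, -1.2]
width: 0.05
grip_force: 19.9
time: 12.12
ee_pos: [0.608, -0.1299, 0.2027]
eef_rot: [-0.0, 1.0, 0.0, -0.0]
ft_force: [0.4, 0.7, 0.1]
width: 0.0608
grip_force: 0.0
[ 0.608  -0.1299  0.2027]
```

View pics/w2.png

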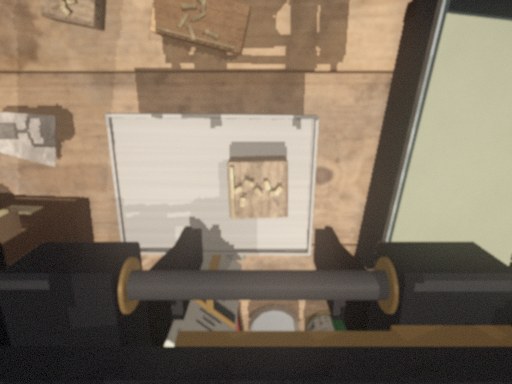

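Block a sits in the pan at (258,188), flat and inside the lip (pan spans columns 110–318), and the fingers are clear. On to block b.

```bash
python3 -m crank '[[[0.9,-1,0],0],[[0.9,-1,0],0],[[0.95,-1,0],0],[[0.95,-1,0],0],[[0.95,-1,0],0],[[0.95,-0.84,0],0],[[0,0,0.9],0.9],[[0,0,0.9],0],[[0,0,0.8],0],[[0,0,0],0],[[0,0,0],0]]' 0.8
python3 - <<'E'
from h import *
s=sensors.read_state();print(s['ee_pos'],yaw(s))
im=vision.camera('wrist');cv2.imwrite('pics/w3.png',im[:,:,::-1])
print(cast('wrist',(260,192),.026,s))
E
```

```text
time: 13.6
ee_pos: [0.4405, -0.3055, 0.126]
eef_rot: [0.063, 0.998, -0.0, 0.0]
ft_force: [0.5, -0.3, -0.1]
width: 0.07
grip_force: 0.0
[ 0.4405 -0.3055  0.126 ] 82.7915411124779
[ 0.4406 -0.3031  0.026 ]
```

View pics/w3.png

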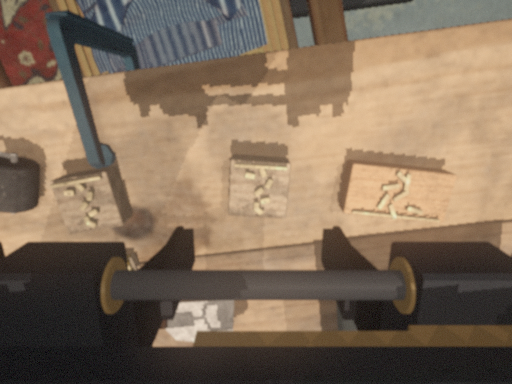

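Block b is centred at (259,190) and square to the tool. The long block starts at column 345, clear of the finger. Descending to grasp.

```bash
python3 -m crank '[[[0,0,0.8],0],[[0,0,0.8],0],[[0,0,0.8],0],[[0,0,0.8],0],[[0,0,0.8],0],[[0,0,0],0],[[0,0,0],0]]' && python3 -m crank '[[[0,0,0],0],[[0,0,0],0],[[0,0,0],0],[[0,0,0],0],[[0,0,-0.5],0],[[0,0,-1],0],[[0,0,-1],0],[[0,0,-1],0],[[0,0,-1],-0.9],[[0,0,-1],0],[[0,0,0],0]]' 0 20;  python3 - <<'E'
from h import *
s=sensors.read_state();print(yaw(s),tool(np.array([.608,-.210,.17])-s['ee_pos'],s))
E
```

```text
time: 14.52
ee_pos: [0.441, -0.3056, 0.0063]
eef_rot: [0.063, 0.998, -0.0, 0.001]
ft_force: [-0.2, 0.2, -0.1]
width: 0.0699
grip_force: 0.0
time: 15.9
ee_pos: [0.441, -0.306, 0.1726]
eef_rot: [0.0, 1.0, -0.001, 0.002]
ft_force: [-0.0, -0.3, -1.5]
width: 0.0504
grip_force: 19.6
89.97565564619175 [-5.5639  3.2016  0.1042]
```

Block b is held at 50.4 mm. Before placing, I'll check clearance to the drawer cabinet, since the gripper body will reach y ≈ -0.305.

```bash
python3 - <<'E'
from h import *
top=np.load('top.npy');sc=np.load('scene.npy')
for z in(0,.05,.1,.13,.16,.19): print(z,cast('top',(282,164),z)[:2],cast('top',(282,100),z)[:2])
a=cv2.resize(top[60:200,200:400],(400,280),interpolation=cv2.INTER_CUBIC);b=cv2.resize(sc[80:220,150:300],(400,373),interpolation=cv2.INTER_CUBIC)
o=np.zeros((373,800,3),np.uint8);o[:280,:400]=a;o[:,400:]=b;cv2.imwrite('pics/cab.png',o[:,:,::-1])
E
```

```text
0 [ 0.6467 -0.3316] [ 0.8171 -0.3334]
0.05 [ 0.6373 -0.3283] [ 0.8007 -0.3301]
0.1 [ 0.628 -0.325] [ 0.7843 -0.3267]
0.13 [ 0.6224 -0.3231] [ 0.7745 -0.3247]
0.16 [ 0.6167 -0.3211] [ 0.7647 -0.3227]
0.19 [ 0.6111 -0.3191] [ 0.7548 -0.3207]
```

View pics/cab.png

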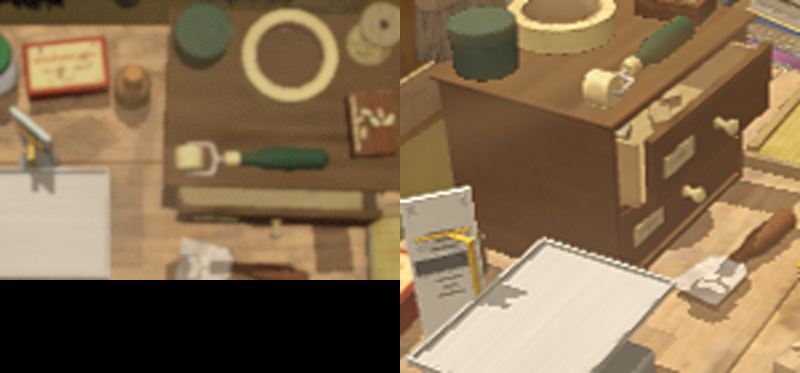

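The cabinet side is at y ≈ -0.32 and the open drawer at about -0.33, so there is about 15 mm of margin. I'll move in y first, then x.

```bash
python3 -m crank '[[[0,1,0],0],[[-0.3,1,0],0],[[-0.76,1,0],0],[[-0.9,0.22,0],0],[[-0.9,0,0],0],[[-0.9,0,0],0],[[-0.9,0,0],0],[[-0.9,0,0],0],[[0,0,0.3],0],[[0,0,0],0]]' && python3 -m crank '[[[0,0,0.7],0],[[0,0,0.7],0],[[0,0,0.7],0],[[0,0,0.3],0],[[0,0,0],0],[[0,0,0],0]]'
python3 - <<'E'
from h import *
im=vision.camera('scene');o=cv2.resize(im[120:260,130:290],(640,560),interpolation=cv2.INTER_CUBIC)
cv2.imwrite('pics/s4.png',o[:,:,::-1])
E
```

```text
time: 17.15
ee_pos: [0.6054, -0.2087, 0.1594]
eef_rot: [0.0, 1.0, 0.0, -0.002]
ft_force: [-0.1, 0.1, -1.1]
width: 0.0506
grip_force: 19.6
time: 17.9
ee_pos: [0.6074, -0.2088, 0.0898]
eef_rot: [0.0, 1.0, -0.0, 0.001]
ft_force: [-0.0, 0.2, -1.0]
width: 0.0506
grip_force: 19.6
```

View pics/s4.png

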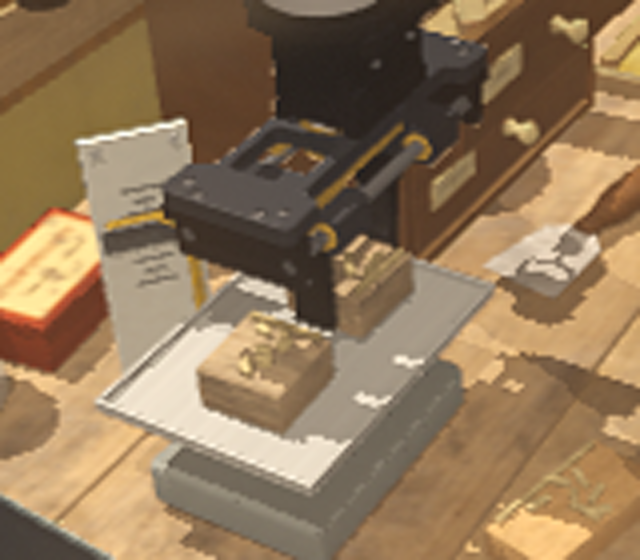

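Block a lies in the pan and block b hangs just above the floor, with a gap between the finger and block a. Lowering the last 6 mm and releasing.

```bash
python3 -m crank '[[[0,0,0.2],0],[[0,0,0.05],0],[[0,0,0],0]]' && python3 -m crank '[[[0,0,0],0],[[0,0,0],0],[[0,0,0],0],[[0,0,-0.5],0],[[0,0,-1],0],[[0,0,-1],0],[[0,0,-1],0],[[0,0,-1],0],[[0,0,-1],0],[[0,0,0],0],[[0,0,0],0]]' 0.67 && python3 -m crank '[[[1,0,0],0],[[1,0,0],0],[[1,0,0],0],[[1,0,0],0],[[1,0,0],0],[[1,0,0],0],[[0,0,0],0],[[0,0,0],0],[[0,0,0],0],[[0,0,0],0],[[0,0,0],0],[[0,0,0],0]]'
python3 - <<'E'
from h import *
s=sensors.read_state()
a=vision.camera('scene')[110:270,120:340];b=vision.camera('top')[130:290,140:370]
o=np.zeros((600,800,3),np.uint8);o[:291,:400]=cv2.resize(a,(400,291),interpolation=cv2.INTER_CUBIC);o[:278,400:]=cv2.resize(b,(400,278),interpolation=cv2.INTER_CUBIC)
o[300:,200:600]=cv2.resize(vision.camera('wrist'),(400,300));cv2.imwrite('pics/fin.png',o[:,:,::-1])
E
```

```text
time: 18.32
ee_pos: [0.6069, -0.2085, 0.0813]
eef_rot: [-0.0, 1.0, 0.0, -0.0]
ft_force: [-0.2, -0.0, -1.2]
width: 0.0503
grip_force: 19.6
time: 19.7
ee_pos: [0.6068, -0.2085, 0.2466]
eef_rot: [0.0, 1.0, 0.0, 0.0]
ft_force: [-0.5, -0.0, -0.6]
width: 0.0581
grip_force: 0.0
time: 21.2
ee_pos: [0.4271, -0.2086, 0.2465]
eef_rot: [-0.0, 1.0, -0.0, -0.0]
ft_force: [-0.0, -0.2, 0.0]
width: 0.0582
grip_force: 0.0
```

View pics/fin.png

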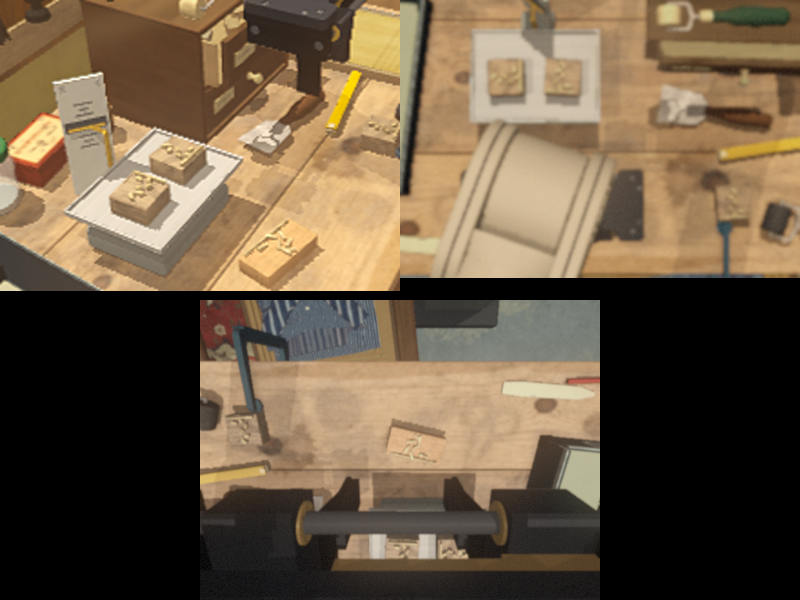

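Both blocks lie flat in the pan, the pointer is at the dark band (about (90,128) in the scene crop), the third square block is still on the table, and the arm is clear. Handing in.

```bash
python3 -c "
from bench import r
print(r.close_job())"
```

```text
the job is handed in; nothing more can be done
None
```

I laid two square blocks in the pan one at a time; the last picture shows the pointer at the dark band and the third block still on the table. The job was handed in at about 21 s, and no verdict was returned.

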